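# Hold a flask down in the sprung ring cradle

### The arm

A 6-joint arm with a two-finger parallel gripper is mounted at the origin on a cart in front of the work surface, level with it; the furniture and walls round the work are solid. World frame = base frame: x ahead of the robot, y to its left, z up, the work surface at z = 0. Lengths are in mm, angles in rad, forces in N, time in s.
With the tool pointing down it reaches from about 350 to 975 mm from the base axis. Payload 7.1 kg.
Tool frame: the origin (TCP) lies on the front face of the gripper's body, between the roots of the fingers; the fingertips stand 80 mm ahead of it and the grasp point (between the pads) lies 61 mm ahead of it (env.tips_ahead is the distance from the TCP to the fingertips, in mm); z points along the fingers, y is the direction in which the jaws open and shut (so a half turn about z gives the same grasp; the last joint's range is limited). The gripper opens to 88 mm and grips with 3 to 60 N. Pads are 20 mm wide; open, the fingers measure 115 mm over their backs; the gripper's body (75 mm by 178 mm) begins 61 mm behind the grasp point.
Start: joints at [-1.148, 0.423, 1.63, -0, 1.089, -0.019], TCP at [267.244, -564.965, 302.675] pointing down, gripper open.
Joint ranges: [-3, 3], [-0.9, 2.11], [0.09, 2.58], [-1.31, 4.45], [0.11, 2.69], [-2.54, 2.54]. Speed limits (rad/s): [2.39, 2.39, 3.01, 3.14, 3.14, 3.14].

### API

Orientations are given as a unit quaternion [x, y, z, w].
In Python, from station import env, set_gripper, viewer, workorder gives the robot as it stands. Calls block until the motion is done:
- env.reach(position, orientation): joint-space move of the TCP to a pose.
- env.move_l(position, rot=None, rate=150, f_stop=None): straight line of the TCP; rot=None keeps the orientation; rate is the mean speed in mm/s. With f_stop (N) it stops when the force on the tool has changed by that much, and returns True; else False.
- env.move_joints(angles): joint-space move.
- set_gripper(opening): finger opening in mm; the grip force is fixed at half the most; returns when the fingers have stopped.
- env.hold(seconds).
- env.ik(position, orientation): joint angles nearest the present ones, or None.
- env.read_state(): the state.
- viewer.camera(name): name is "scene" or "top"; returns the picture (480x640x3 uint8, blue, green, red); there is no depth.
- viewer.camera_params(name): a dict with "fx", "fy", "cx", "cy" (pixels), "pose" (4x4, takes a point from camera to world coordinates). Camera axes: x right, y up, looking along -z (the intrinsics and any distortion apply to the point x, -y, -z); pixel columns grow to the right and rows downward; lengths in mm; the calibration is good to about 2 mm. A picture is of the moment at which its call begins. camera_params takes no time and is no camera call.
A pose or a line that the arm cannot do raises env.IKError and nothing moves.
- workorder.sign_off(): hands the job in, once; it reports no verdict.
The state is a dict: "time_s": time; "qpos": joint angles; "dq": joint speeds; "tau": joint torques, N m; "tool_pos": TCP position; "orientation": TCP orientation; "force": force on the tool from outside, world axes, zero at the start; "wrist_torque": the same for the moment, N m; "width": finger opening in mm.
Only numpy, scipy, OpenCV 4.12 (cv2) and the standard library are available. Lean on these libraries where they do the work, as an engineer would, in place of code of your own. Each camera call takes 0.05 s, during which the arm holds its last target.

### The job

Take the larger of the two stoppered round-bottom flasks out of its cork ring and seat it upright, bulb in the ring, in the sprung ring cradle. Press it straight down until the pointer on the ring stands between the two lines of the small scale on the cradle, and finish while still holding it pressed down there, so that I can fit the locking pins. Leave the smaller flask and the other things on the bench where they are.

Things in the scene. Friction and masses are not known exactly. Their poses are not given: they have to be found in the camera images.
- flask_large: larger round-bottom flask, clear glass, black rubber stopper fixed in it, about 140 g. Bulb 72 mm across; origin at the bulb's centre, z up the neck. Straight neck 22 mm across from 34 to 77 mm above the origin, then a lip 26 mm wide; the stopper's flat top (26 mm wide) is 92 mm above the origin. Starts upright in a cork ring, origin 49 mm above the bench
- flask_small: the smaller round-bottom flask of the same kind, also upright in a cork ring: bulb 54 mm, neck 18 mm in diameter, stopper top 77 mm above its origin (the bulb's centre, 41 mm above the bench). Stays where it is
- cork_ring_a: cork ring that carries the larger flask: 86 mm outside, 48 mm hole, 22 mm high, fixed to the bench; origin under its centre
- cork_ring_b: cork ring that carries the smaller flask: 76 mm outside, 38 mm hole, 22 mm high, fixed to the bench; origin under its centre
- cradle: sprung ring cradle, fixed: round grey foot (116 mm across, 12 mm high), three posts with coil springs carry a level aluminium ring (76 mm outside, 48 mm hole, 10 mm thick; sleeves reach 56 mm from the axis). White upright scale on the -x side, 85 mm high, with two dark lines 12 and 20 mm below the pointer's rest height. Origin under the foot's centre; z up; yaw varies by 30 degrees
- ring_center (a point): centre of the ring's hole in the plane of the ring's upper face; 80 mm above the bench when the ring is up. It moves down with the ring. The large flask seated in the ring has its origin (bulb centre) 27 mm above this point
- cradle_ring (a joint): how far the ring is pressed down, m: 0 up (at the start), 0.028 at its lower stop; pointer between the two lines from 0.012 to 0.020. The springs push up with about 4 N at first (the flask's weight alone does not move it) and 0.26 N more per mm, about 8 N mid-band; it springs up again when let go
- conical_flask: conical flask, 65 mm wide, 107 mm high, loose bystander; origin under its centre
- dropper_2: dropper bottle with a red rubber bulb, 35 mm wide, 92 mm high, loose bystander; origin under its centre
- crucible: white crucible, 44 mm wide, 31 mm high, loose bystander; origin under its centre
- weight_0: larger brass weight, 27 mm wide, 34 mm high, loose bystander between the working places; origin under its centre
- weight_1: smaller brass weight, 22 mm wide, 30 mm high, loose bystander between the working places; origin under its centre
- beaker_pp: white plastic beaker, 74 mm wide (83 over the spout), 99 mm high, loose bystander at the left; origin under its centre
Mind the look-alikes: they are no part of the job. Leave any red look-alike of the flask_large alone. What is shaped like the cradle but blue is not meant.

How it is judged:
By the outcome, as a careful person would: the job done as asked, in the order asked, and still so for the second after the job is handed in, while the arm keeps its last pose, push and grip.
It also fails if it takes over 43 s, if anything falls off the work surface, if the arm or the gripper's body presses on something with over 40 N, if the wrist force passes 120 N, or if a joint passes its speed limit or range.

## Working session

There is one attempt and no reset: what is moved stays moved. The work goes in short steps, each a Python script; the robot and the scene stay as the last script left them, time stands still between calls to the robot, and variables do not carry over. Pictures are saved under pics/ and viewed, and the job is handed in when it is done.

```bash
ls; mkdir -p pics; python3 - <<'E'
from station import env, set_gripper, viewer, workorder
import cv2
for n in ("scene","top"):
    cv2.imwrite(f"pics/{n}0.png",viewer.camera(n)); p=viewer.camera_params(n); print(n,p)
s=env.read_state(); print(s)
E
```

```text
pics
scene {'fx': 532.8249520579293, 'fy': 532.8249520579293, 'cx': 317.26000558414796, 'cy': 248.82019959721782, 'pose': array([[ 7.61673366e-01,  3.32077877e-01, -5.56397311e-01,
        -1.44185604e+02],
       [-6.47960247e-01,  3.88902029e-01, -6.54906657e-01,
        -8.13571040e+02],
       [-1.09596930e-03,  8.59348297e-01,  5.11389580e-01,
         6.99419934e+02],
       [ 0.00000000e+00,  0.00000000e+00,  0.00000000e+00,
         1.00000000e+00]])}
top {'fx': 491.2427790160944, 'fy': 491.2427790160944, 'cx': 327.2909399885799, 'cy': 235.56593626951022, 'pose': array([[ 1.40111751e-02,  9.92849321e-01, -1.18549201e-01,
         3.65323250e+02],
       [-9.99863745e-01,  1.49467242e-02,  7.00619639e-03,
         6.16164568e+00],
       [ 8.72801954e-03,  1.18434883e-01,  9.92923461e-01,
         1.28964150e+03],
       [ 0.00000000e+00,  0.00000000e+00,  0.00000000e+00,
         1.00000000e+00]])}
{'time_s': 0.1, 'qpos': array([-1.14800069e+00,  4.23785343e-01,  1.63063395e+00,  1.59368295e-05,
        1.08858150e+00, -1.90141056e-02]), 'dq': array([-4.12428584e-04, -1.59392390e-03, -3.13079113e-03, -2.28739304e-04,
       -1.25885370e-03,  5.62312733e-05]), 'tau': array([-1.07766675e-03, -5.45616782e+01, -2.74326181e+01,  6.44026673e-02,
        1.87895430e-02, -2.14724741e-05]), 'tool_pos': array([ 267.08818343, -564.6115046 ,  301.95827724]), 'orientation': array([ 9.75700149e-01,  2.19108929e-01, -1.34267988e-04, -6.91186180e-04]), 'force': array([-0.38918334,  0.3539049 ,  0.21884757]), 'wrist_torque': array([-0.01795175, -0.02236119, -0.04544047]), 'width': 87.53978513784197}
```

View pics/scene0.png

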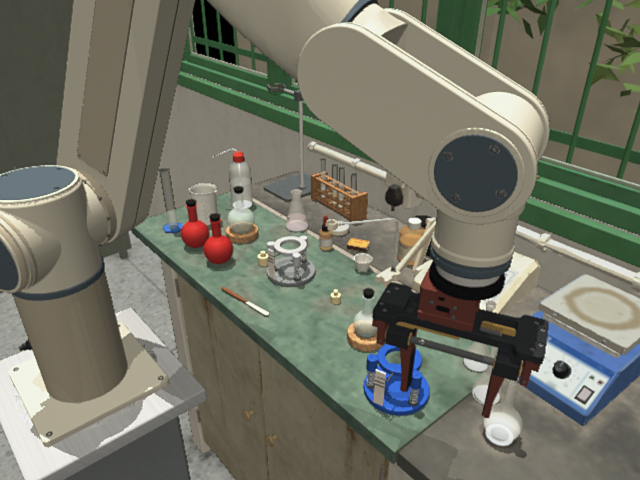

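View pics/top0.png

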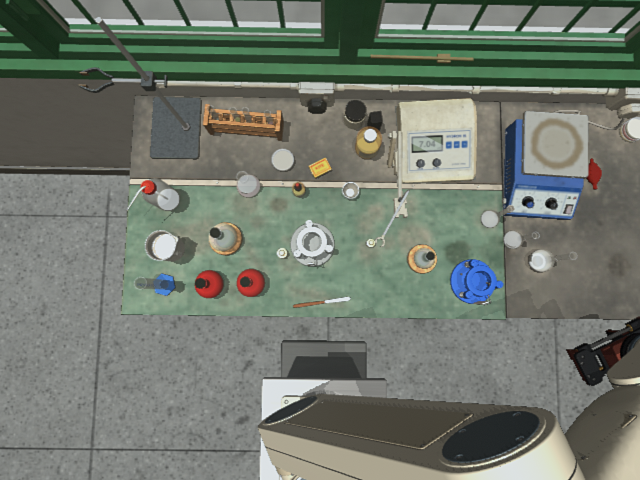

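The scene view shows the large flask at about (242,218), the grey cradle at (290,258) and the small flask at (367,315). In the top view they are at (225,238), (312,243) and (422,258). The red flasks and the blue cradle are the look-alikes. I'll zoom in on the two working places.

```bash
cat > h.py <<'E'
import numpy as np, cv2
from station import env, set_gripper, viewer, workorder
P={n:viewer.camera_params(n) for n in("scene","top")}
def ray(n,u,v):
    p=P[n];d=np.array([(u-p['cx'])/p['fx'],-(v-p['cy'])/p['fy'],-1.]);T=p['pose'];return T[:3,3],T[:3,:3]@d
def onz(n,u,v,z):
    o,d=ray(n,u,v);return o+d*(z-o[2])/d[2]
def proj(n,X):
    p=P[n];T=p['pose'];c=T[:3,:3].T@(np.asarray(X,float)-T[:3,3]);return p['cx']+p['fx']*c[0]/-c[2],p['cy']-p['fy']*c[1]/-c[2]
def crop(img,u,v,w,h,s,name):
    c=img[v:v+h,u:u+w];cv2.imwrite(name,cv2.resize(c,None,fx=s,fy=s,interpolation=cv2.INTER_CUBIC))
E
python3 - <<'E'
import cv2
from h import *
t=cv2.imread('pics/top0.png');s=cv2.imread('pics/scene0.png')
crop(t,190,190,160,100,5,'pics/t0c.png');crop(s,180,170,160,120,5,'pics/s0c.png')
E
```

```text
(no output)
```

View pics/t0c.png

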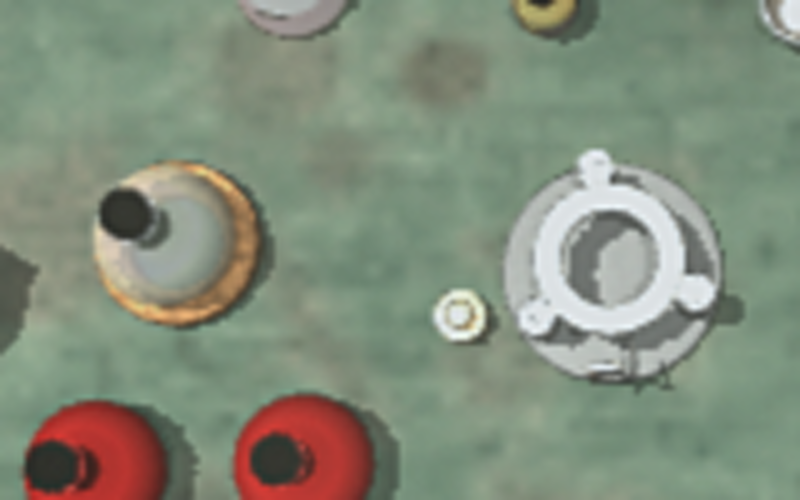

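View pics/s0c.png

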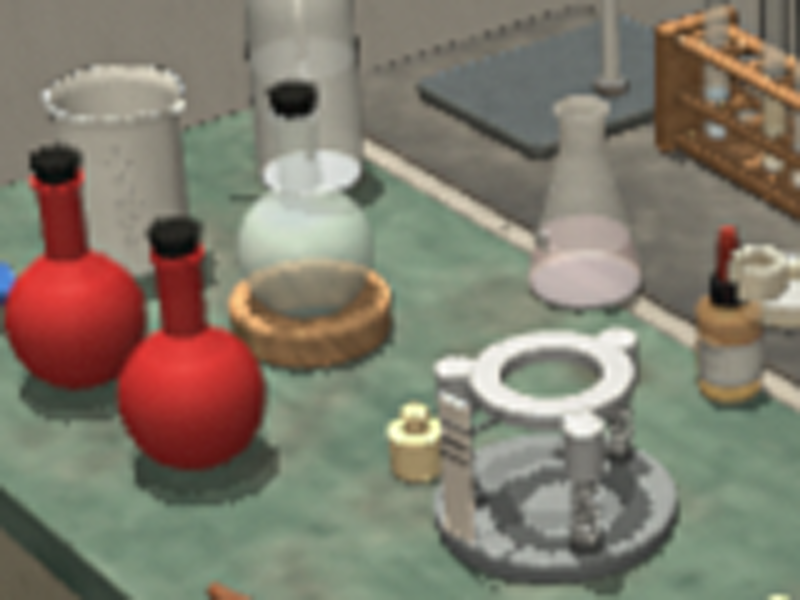

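Stopper at top crop (127,214), grey cradle ring at about (610,258) and weight at (461,316). Next I'll measure these with masks.

```bash
cat > meas.py <<'E'
from h import *
def comps(m,off,amin):
    n,l,st,c=cv2.connectedComponentsWithStats(m.astype(np.uint8),connectivity=4)
    return [(st[i,4],c[i]+off,st[i,:4],l==i) for i in range(1,n) if st[i,4]>=amin]
if __name__=='__main__':
    t=cv2.imread('pics/top0.png');s=cv2.imread('pics/scene0.png')
    hs=cv2.cvtColor(t,cv2.COLOR_BGR2HSV)
    # stopper top
    c=t[222:245,205:225]; 
    for a in comps(c.max(2)<75,(205,222),20): print('stop top',a[0],a[1],a[2],onz('top',*a[1],141-2))
    c=s[180:200,228:250]
    for a in comps(c.max(2)<75,(228,180),10): print('stop scene',a[0],a[1],a[2],onz('scene',*a[1],141-5))
    # cork
    h=hs[218:260,205:246]
    m=(h[...,0]>8)&(h[...,0]<22)&(h[...,1]>90)
    pts=cv2.findNonZero(m.astype(np.uint8)); hull=cv2.convexHull(pts)
    (x,y),r=cv2.minEnclosingCircle(hull);print('cork',x+205,y+218,r,onz('top',x+205,y+218,22),'r exp',43*491/1268)
    # ring hole/ring
    c=hs[215:270,285:340]
    m=(c[...,2]>215)&(c[...,1]<40)
    for a in comps(m,(285,215),30):
        print('ring',a[0],a[1],a[2])
        cn,_=cv2.findContours(a[3].astype(np.uint8),cv2.RETR_CCOMP,cv2.CHAIN_APPROX_NONE)
        for k in cn:
            if len(k)>20:
                e=cv2.fitEllipse(k);print(len(k),e[0][0]+285,e[0][1]+215,e[1],onz('top',e[0][0]+285,e[0][1]+215,80))
    # sleeves clicks
    for q in [(595,163),(696,293),(537,317)]:
        print('sleeve',onz('top',q[0]/5+190-.4,q[1]/5+190-.4,85))
    print('foot',onz('top',613/5+190-.4,272/5+190-.4,12))
    print('weight0',onz('top',461/5+190-.4,316/5+190-.4,34))
E
python3 meas.py
```

```text
stop top 78 [214.55128205 232.5       ] [ 5  6 10 10] [505.97852744 263.7395021  139.        ]
stop scene 53 [238.05660377 189.58490566] [6 7 9 7] [506.52464751 263.22493451 136.        ]
cork 224.77702713012695 238.01013565063477 16.45075798034668 [506.29032134 262.88277436  22.        ] r exp 16.650630914826497
ring 462 [311.44805195 241.32467532] [ 9  5 39 37]
121 311.4446678161621 241.22276306152344 (33.98736572265625, 34.52996826171875) [495.05332667  36.65881006  80.        ]
59 311.4211673736572 241.25284957885742 (20.879535675048828, 21.425508499145508) [494.97755413  36.71563684  80.        ]
sleeve [541.79118463  44.42120352  85.        ]
sleeve [477.88095289  -6.49278909  85.        ]
sleeve [464.87758419  71.50557523  85.        ]
foot [495.07752774  36.26983992  12.        ]
weight0 [469.03238678 113.1934537   34.        ]
```

The two views and the cork ring agree to about 1 mm: flask at (506,263), cradle axis at (495,36.6). I'll check IK for all poses before moving.

```bash
cat >> h.py <<'E'
F=np.array([506.2,263.3]); C=np.array([495.0,36.6]); Q=[1.,0.,0.,0.]
G=56  # grasp above flask origin
ZG=49+G+61
E
python3 - <<'E'
from h import *
for p in [(330,-250,430),(450,80,430),(*F,300),(*F,ZG),(*F,ZG+110),(*C,ZG+110),(*C,80+27+G+61-16)]:
    for q in (Q,[0.,1,0,0]):
        print(np.round(p),q,np.round(env.ik(np.array(p,float),q),2) if env.ik(np.array(p,float),q) is not None else None)
E
```

```text
[ 330 -250  430] [1.0, 0.0, 0.0, 0.0] [-0.68 -0.05  1.91 -0.    1.28  0.89]
[ 330 -250  430] [0.0, 1, 0, 0] [-0.68 -0.05  1.91 -0.    1.28 -2.25]
[450  80 430] [1.0, 0.0, 0.0, 0.0] [ 0.15  0.03  1.84 -0.    1.27  1.72]
[450  80 430] [0.0, 1, 0, 0] [ 0.15  0.03  1.84 -0.    1.27 -1.42]
[506. 263. 300.] [1.0, 0.0, 0.0, 0.0] [ 0.46  0.35  1.75 -0.    1.04  2.03]
[506. 263. 300.] [0.0, 1, 0, 0] [ 0.46  0.35  1.75 -0.    1.04 -1.11]
[506. 263. 166.] [1.0, 0.0, 0.0, 0.0] [ 0.46  0.54  1.83 -0.    0.77  2.03]
[506. 263. 166.] [0.0, 1, 0, 0] [ 0.46  0.54  1.83 -0.    0.77 -1.11]
[506. 263. 276.] [1.0, 0.0, 0.0, 0.0] [ 0.46  0.38  1.77 -0.    0.99  2.03]
[506. 263. 276.] [0.0, 1, 0, 0] [ 0.46  0.38  1.77 -0.    0.99 -1.11]
[495.  37. 276.] [1.0, 0.0, 0.0, 0.0] [ 0.05  0.27  1.93 -0.    0.94  1.62]
[495.  37. 276.] [0.0, 1, 0, 0] [ 0.05  0.27  1.93 -0.    0.94 -1.52]
[495.  37. 208.] [1.0, 0.0, 0.0, 0.0] [ 0.05  0.38  1.98 -0.    0.78  1.62]
[495.  37. 208.] [0.0, 1, 0, 0] [ 0.05  0.38  1.98 -0.    0.78 -1.52]
```

```bash
sed -i 's/Q=\[1.,0.,0.,0.\]/Q=[0.,1.,0.,0.]/' h.py; python3 - <<'E'
from h import *
t0=env.read_state()['time_s']
env.reach(np.array([330.,-250,430]),Q)
env.reach(np.array([450.,80,430]),Q)
env.reach(np.array([*F,300]),Q)
s=env.read_state();print(s['time_s']-t0,s['tool_pos'],s['force'],s['width'])
cv2.imwrite('pics/s1.png',viewer.camera('scene'));cv2.imwrite('pics/t1.png',viewer.camera('top'))
crop(cv2.imread('pics/s1.png'),160,110,200,150,4,'pics/s1c.png')
E
```

```text
4.1667000000000005 [506.54181628 262.43887084 300.69896151] [ 0.42705251 -0.48635685 -0.4305102 ] 87.63174734724033
```

View pics/s1c.png

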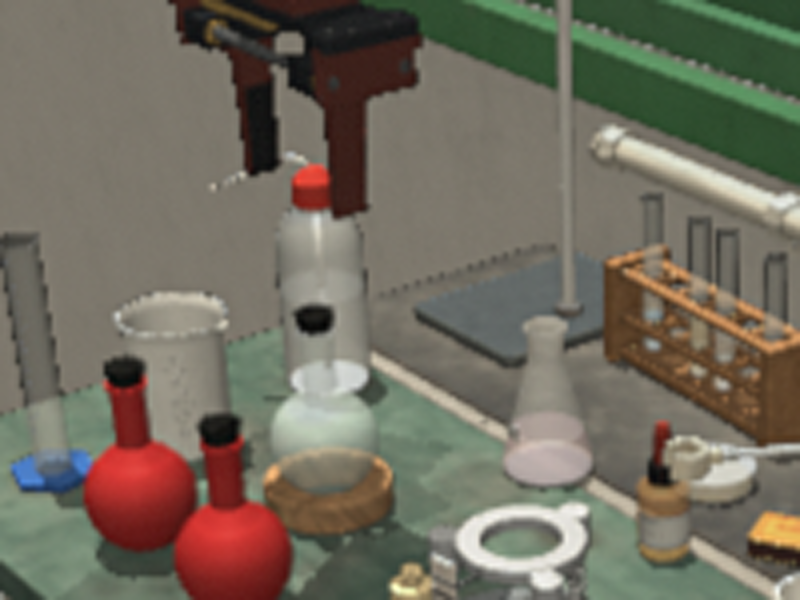

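The open fingers straddle the flask's stopper, crop (315,318), with nothing else below them. Descending and gripping the neck.

```bash
python3 - <<'E'
from h import *
print(env.move_l(np.array([*F,200]),rate=120,f_stop=6),env.move_l(np.array([*F,ZG]),rate=60,f_stop=6))
s=env.read_state();print(s['time_s'],s['tool_pos'],s['force'])
set_gripper(15)
s=env.read_state();print(s['time_s'],s['tool_pos'],s['force'],s['width'])
env.move_l(np.array([*F,ZG+15]),rate=40)
s=env.read_state();print(s['time_s'],s['tool_pos'],s['force'],s['width'])
cv2.imwrite('pics/s2.png',viewer.camera('scene'))
crop(cv2.imread('pics/s2.png'),160,110,200,150,4,'pics/s2c.png')
E
```

```text
False False
6.0667 [506.24072098 263.33608971 165.83892327] [ 1.20297853 -0.08642665 -0.27904996]
7.0833 [506.22710897 263.36434015 166.01562856] [ 0.18580653 -0.24135214 -0.59194216] 23.76582719234696
7.6083 [506.26491081 263.3065547  181.27369335] [-0.46388695  0.31444177 -1.42804336] 23.64331151189132
```

View pics/s2c.png

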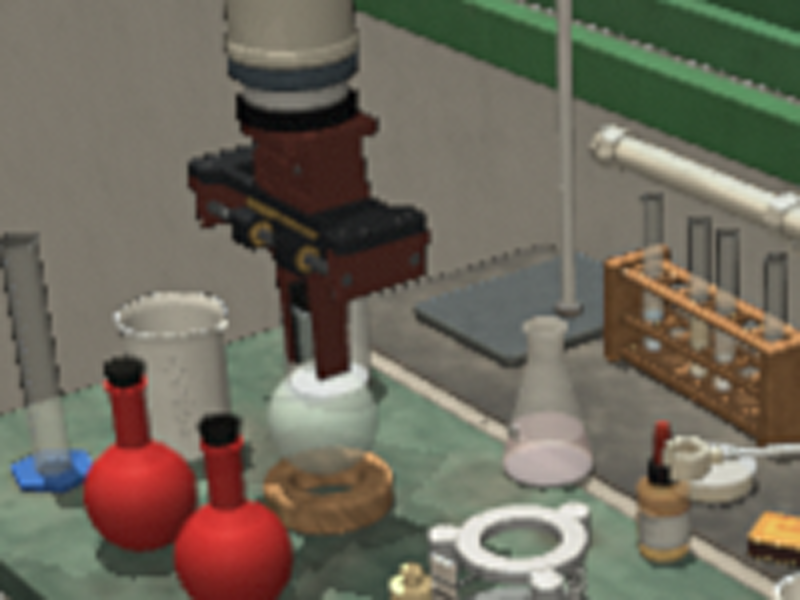

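The flask hangs upright in the fingers, its bulb lifted clear of the ring at crop (325,470). Carrying it over now.

```bash
python3 - <<'E'
from h import *
env.move_l(np.array([*F,ZG+115]),rate=120)
env.move_l(np.array([*C,ZG+115]),rate=110)
env.move_l(np.array([*C,244]),rate=60)
env.hold(0.3)
s=env.read_state();print(s['time_s'],s['tool_pos'],s['force'],s['width'])
cv2.imwrite('pics/s3.png',viewer.camera('scene'));cv2.imwrite('pics/t3.png',viewer.camera('top'))
crop(cv2.imread('pics/s3.png'),200,130,200,150,4,'pics/s3c.png')
E
```

```text
11.925 [495.16000198  36.61560002 244.3223524 ] [ 0.86363414 -0.09974816 -1.64645866] 23.620171710320726
```

View pics/s3c.png

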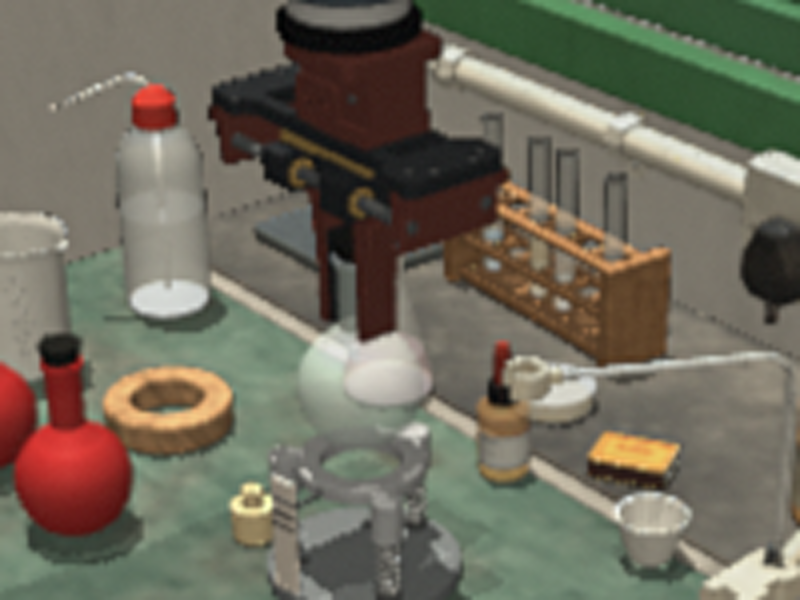

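The bulb, crop (362,385), is centred over the ring at (362,462). I'll descend until it touches, then press while watching the force.

```bash
python3 - <<'E'
from h import *
def st(l):
    s=env.read_state();print(l,round(s['time_s'],2),s['tool_pos'].round(2),s['force'].round(2),round(s['width'],2));return s
st('a')
print(env.move_l(np.array([*C,218]),rate=20,f_stop=3.0)); st('contact')
for z in (220,216,212,208):
    env.move_l(np.array([*C,z]),rate=20); env.hold(.2); st(z)
cv2.imwrite('pics/s4.png',viewer.camera('scene'));cv2.imwrite('pics/t4.png',viewer.camera('top'))
crop(cv2.imread('pics/s4.png'),235,190,110,120,5,'pics/s4c.png')
E
```

```text
a 12.03 [495.07  36.6  244.2 ] [-0.33 -0.02 -0.39] 23.56
True
contact 12.98 [494.71  36.66 222.95] [0.64 0.53 1.62] 23.93
220 13.48 [495.08  36.61 220.08] [-0.25  0.28  3.33] 23.88
216 14.03 [495.05  36.6  216.06] [-0.47  0.78  4.42] 23.41
212 14.58 [495.1   36.59 212.14] [-1.03  0.67  5.11] 23.81
208 15.13 [495.18  36.61 208.26] [-0.02  0.81  6.7 ] 24.09
```

View pics/s4c.png

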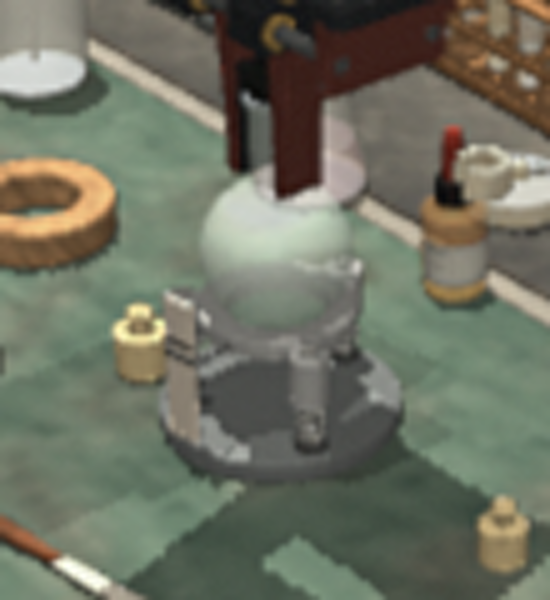

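The bulb is seated and the ring is down. The force of 6.7 N matches about 16 mm of spring travel less the flask's weight. I'll zoom in on the pointer and scale near crop (180,350).

```bash
python3 - <<'E'
from h import *
a=cv2.imread('pics/s0.png') if 0 else cv2.imread('pics/scene0.png')
b=cv2.imread('pics/s4.png')
z=[cv2.resize(i[225:290,260:325],None,fx=6,fy=6,interpolation=cv2.INTER_CUBIC) for i in (a,b)]
cv2.imwrite('pics/cmp4.png',np.hstack(z))
for zz in (80,64): print(zz,proj('scene',[*C,zz]), proj('scene',[477.9,-6.5,zz+5]))
E
```

```text
80 (np.float64(289.800316582277), np.float64(244.2274356435208)) (np.float64(295.54594351756407), np.float64(252.20311604785167))
64 (np.float64(289.9894473650521), np.float64(250.17851640913014)) (np.float64(295.70216862346086), np.float64(258.3000163888702))
```

View pics/cmp4.png

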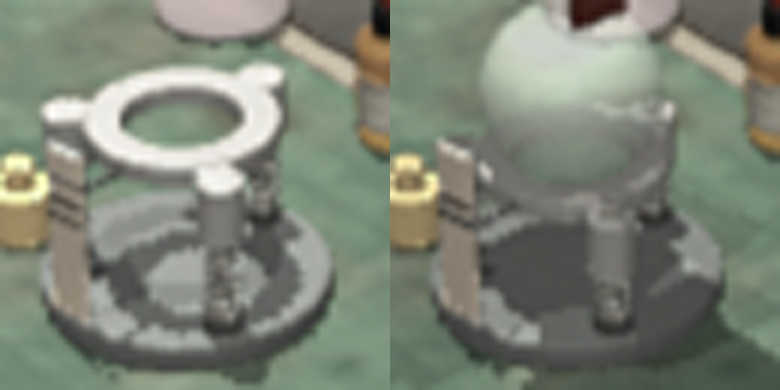

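```bash
python3 - <<'E'
from h import *
a=cv2.imread('pics/scene0.png');b=cv2.imread('pics/s4.png')
z=[cv2.resize(i[244:274,262:288],None,fx=14,fy=14,interpolation=cv2.INTER_NEAREST) for i in (a,b)]
cv2.imwrite('pics/cmp5.png',np.hstack(z))
for i in (a,b):
    g=cv2.cvtColor(i,cv2.COLOR_BGR2GRAY)
    print(g[247:272,267:280])
# template shift of front sleeve/right sleeve
E
```

```text
[[113 109 109 115 116 110 105 159 231 240 237 237 235]
 [128 162 146 125 118 111  96 108 175 231 240 238 236]
 [132 182 217 197 151 124 101  86 115 171 230 242 240]
 [130 154 181 191 216 197 138  90  84 111 162 211 238]
 [119 133 136 147 180 179 156  93  78  96 105 136 166]
 [115 134 133 132 138 144 145 101 106 117 103  97  96]
 [151 128 130 135 137 140 138 115 129 133 122 100  84]
 [224 121 102 125 137 143 145 124 133 122 106  84  89]
 [242 154 115 108 107 128 135 101 117  92 100 118 126]
 [243 166 133 127 119 108  96  80 110 124 134 144 142]
 [192 106  95 122 135 132 124 106 132 144 146 144 144]
 [131  99  84  80  96 127 144 129 142 143 142 145 151]
 [116 110 119 110  86  87 113 125 148 152 161 160 163]
 [111  79  95 118 120 118 123 121 161 166 169 168 166]
 [119 105 105  88  96 120 132 117 151 168 168 163 153]
 [123 127 130 115 105  93 109 129 160 169 164 151 144]
 [123 127 134 134 130 119 124 131 158 166 151 143 143]
 [119 120 133 134 134 135 138 133 148 153 145 144 145]
 [ 99 118 132 133 134 134 131 115 124 148 147 145 146]
 [ 95 127 133 133 133 134 127  99  98 147 152 150 150]

[... 951 characters left out ...]
02  82  82 103 105 118 126 124  97  82]
 [104  65  79 102 105 113 118 108 129 120 122  82  91]
 [113 102  99  75  79 101 107  92  98  88 110 121 131]
 [115 119 125 112  99  74  74  89  90 102 130 143 143]
 [114 119 129 129 126 115 106 102 128 135 142 142 134]
 [112 111 127 130 129 132 129 121 141 143 133 105  96]
 [ 86 106 128 129 128 130 126 103  99 103  98  76  74]
 [ 77 114 127 128 127 129 122  93  59  75  75  75  75]
 [113 130 129 127 128 129 123  94  64  75  76  77  77]
 [129 126 127 127 128 129 124 103  73  76  78  79  78]
 [130 122 125 127 128 128 124 105  58  58  67  76  77]
 [136 136 127 127 128 127 131 123  57  51  66  78  77]
 [136 141 128 127 127 128 135 137  73  66  73  77  76]]
```

View pics/cmp5.png

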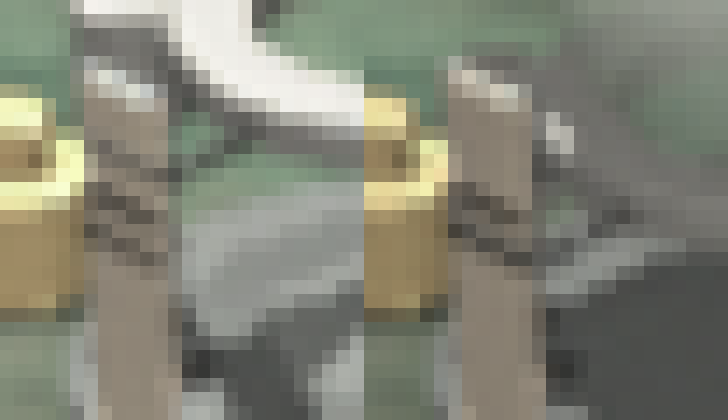

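The pointer at the scale's right edge moved from row 255.7 to about 261.5. That is roughly 5.9 px, or 15.5 mm at this scale, and agrees with the 15.7 mm TCP travel since contact. I'll make a last check that it is steady and nothing else moved, then hand in.

```bash
python3 - <<'E'
from h import *
f=[];z=[]
for _ in range(10):
    env.hold(.1);s=env.read_state();f.append(s['force']);z.append(s['tool_pos'])
print(np.mean(f,0),np.mean(z,0),s['width'],s['time_s'])
a=cv2.imread('pics/scene0.png');b=cv2.imread('pics/s4.png')
# front sleeve shift by template
for nm,(u,v,w,h) in {'frontsleeve':(290,252,12,14),'weight0':(256,248,10,18),'conical':(285,210,24,24),'dropper':(317,230,18,24),'crucible':(352,252,22,22),'beaker':(188,183,30,20),'smallcork':(345,325,30,25)}.items():
    g=[cv2.Sobel(cv2.cvtColor(i,cv2.COLOR_BGR2GRAY),cv2.CV_32F,0,1) for i in (a,b)]
    r=cv2.matchTemplate(g[1][v-10:v+h+12,u-6:u+w+6],g[0][v:v+h,u:u+w],cv2.TM_CCOEFF_NORMED)
    _,m,_,l=cv2.minMaxLoc(r);print(nm,round(m,2),l[0]-6,l[1]-10)
cv2.imwrite('pics/t5.png',viewer.camera('top'));cv2.imwrite('pics/s5.png',viewer.camera('scene'))
E
```

```text
[-0.78178683  0.57839439  6.34528276] [495.17930923  36.6168583  208.26897837] 23.912382130430448 16.2333
frontsleeve 0.5 -6 4
weight0 0.99 0 0
conical 0.31 3 8
dropper 1.0 0 0
crucible 1.0 0 0
beaker 1.0 0 0
smallcork 0.95 0 0
```

View pics/s5.png

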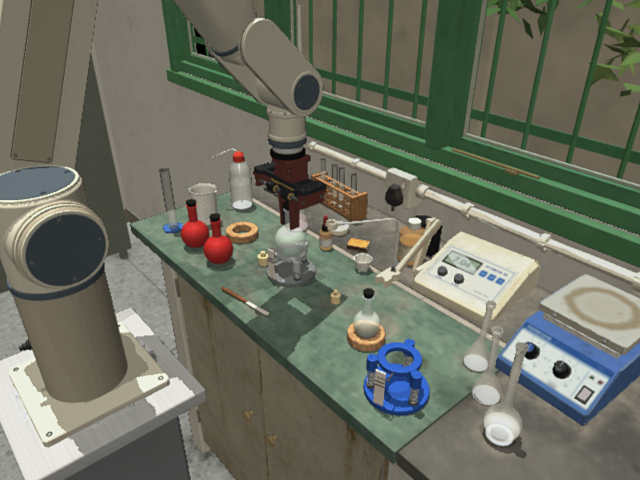

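The flask is upright in the depressed ring at (291,245), and the small flask, weights, dropper bottle, crucible and beaker haven't moved.

```bash
python3 - <<'E'
from h import *
workorder.sign_off(); s=env.read_state(); print(s['time_s'],s['tool_pos'],s['force'])
E
```

```text
the job is handed in; nothing more can be done
the job is handed in; nothing more can be done
```

The larger clear flask is out of its cork ring and seated upright in the grey sprung cradle. I pressed it straight down and handed the job in with the gripper still holding it there, at about 16 s on the robot's clock.

**Press depth:** The ring is about 15.5–16 mm down, inside the 12–20 mm band.
- **Travel:** the gripper went down 14.7 mm from where it stopped on contact, which is 15.7 mm from the calculated seating height.
- **Spring force:** the push was 6.3–6.7 N, where about 6.8 N was expected after the flask's weight.
- **Pointer:** in the camera picture it moved about 5.9 pixels, or about 15.5 mm. It appears close to the lower line there; I put that down to the viewing angle, since it already looked about 1 pixel low at rest.

**Other things on the bench:** Image matching showed no movement of the larger weight, dropper bottle, crucible, beaker or the small flask's cork ring. The small flask, smaller weight and look-alikes look unchanged in the last picture.

**Checks that failed:** Two image matches gave no usable result. The conical flask was hidden behind the gripper at the end, though nothing came near it. The match on the cradle's front sleeve failed, probably because the shading had changed. The state reading after hand-in was refused, so my last readings are from just before it.

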